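Find the full spice tin by feel and prove it on the beam scale

TASK

Three look-alike spice tins stand in the compartments of the sloped rack, but only one is still full: find out which, and stand it upright in the middle of the scale's pan while the beam is still arrested. Then swing the lever over to release the beam so that the tin alone tips the pan down, and swing the lever back to arrest the beam again, leaving the tin on the pan. The two empty tins end up standing in the rack, nothing is toppled and the other kitchen things stay where they are.

Things in the scene. Friction and masses are not known exactly. Their poses are not given: they have to be found in the camera images.
- rack: fixed wooden rack, 320 mm wide (y), 100 mm deep, 75 mm high: a tray with three compartments side by side (centres y = -103, 0, +103 mm, each 100 mm wide, 64 mm deep). Floor slopes 25 deg (0.436 rad), low edge at -x; walls and dividers stand 50 mm above the floor, square to it. Floor centre 38 mm high. Origin: centre of the underside, on the counter, z up.
- tin_1: closed round metal tin, 56 mm across, 120 mm tall, flat lid. Stands in a rack compartment against the low wall, its top leaning 25 deg to the rack's -x; upper 70 mm clear of the walls. Origin: centre of its underside, z up its axis. One of the three tins is full (about 0.46 kg), two are empty (about 0.09 kg); they look alike, any may be in any compartment.
- tin_2: closed round metal tin, same as tin_1
- tin_3: closed round metal tin, same as tin_1
- scale: fixed grey beam scale: base plate 130 mm (x) by 270 mm (y), 18 mm high. A beam along its y rocks on a pivot 74 mm up; at +y it carries a flat pan, at -y a fixed dark counterweight (52 mm across, top 117 mm high) that balances 0.27 kg on the pan. Origin: on the counter under the pivot, z up.
- weigh_arm: the beam with its pan and counterweight, moving as one. Origin: centre of the pan's top face (flat steel disc, 100 mm across), 86 mm above the counter when level, at (0, +100 mm) from the scale's origin.
- beam (a joint): tilt of the beam in rad: 0 level, positive = pan down, stops at -0.10 and +0.10
- lever (a joint): arrest lever, rad: 0 = arrested (cams hold the beam level from below on both sides; lever leans 0.5 rad to the scale's -x), 1.0 = fully released (leans 0.5 rad to +x). Swings in the scale's x-z plane about a shaft along y 40 mm above the counter; stays where left; a few newtons move it.
- lever_knob (a point): centre of the black ball knob, 24 mm across, at the end of the 10 mm thick lever rod, 110 mm from the shaft; at (-53, -120, 137) mm in the scale's frame when arrested, (+53, -120, 137) mm when fully released
- mortar: grey stone mortar, 144 mm across, 100 mm high, origin under its centre; leave alone
- pestle: grey stone pestle, 150 mm long, standing in the mortar; leave alone
- bowl_1: empty white ceramic bowl, 116 mm across, 50 mm high, origin under its centre; stands between rack and scale; leave alone
- bowl_2: empty white ceramic bowl, 120 mm across, 55 mm high, origin under its centre; leave alone
- ladle: steel ladle lying on the counter, 245 mm long along its x, cup (76 mm across, 26 mm high) at +x, origin 50 mm before the cup's centre; leave alone
- tub: green plastic tub with lid on, 118 by 158 mm, 72 mm high, origin under its centre; leave alone

How it is judged:
By the outcome, as a careful person would: the job done as asked, in the order asked, and still so for the second after the job is handed in, with the robot touching nothing.
It also fails if it takes over 72 s, if anything falls off the work surface, if the arm or the gripper's body presses on something with over 40 N, if the wrist force passes 120 N, or if a joint passes its speed limit or range.

ROBOT

A 6-joint arm with a two-finger parallel gripper is mounted at the origin on the work surface. World frame = base frame: x ahead of the robot, y to its left, z up, the work surface at z = 0. Lengths are in m, angles in rad, forces in N, time in s.
With the tool pointing down it reaches from about 0.375 to 0.975 m from the base axis. Payload 3.8 kg.
Tool frame: the origin (TCP) lies at the centre of the arm's flange, where the gripper is bolted on; the fingertips stand 173 mm ahead of it and the grasp point (between the pads) lies 155 mm ahead of it (bot.tip_reach is the distance from the TCP to the fingertips, in m); z points along the fingers, y is the line along which they close (so a half turn about z gives the same grasp; the last joint's range is limited). The gripper opens to 85 mm and grips with 20 to 120 N. Pads are 22 mm wide; open, the fingers measure 114 mm over their backs; the gripper's body (76 mm by 85 mm) begins 54 mm behind the grasp point. The pads swing forward as they close: fully open they stand 13 mm farther back than shut.
Start: joints at [1.151, 0.264, 1.604, -0, 1.274, -0.037], TCP at [0.252, 0.626, 0.405] pointing down, gripper open.
Joint ranges: [-2.63, 2.63], [-0.94, 2.18], [0.31, 2.57], [-1.31, 4.45], [0, 2.66], [-2.55, 2.55]. Speed limits (rad/s): [2.57, 2.57, 3.14, 3.14, 3.14, 3.14].

INTERFACE

Orientations are given as a rotation vector (axis times angle).
In Python, from workcell import bot gives the robot as it stands.
- The arm moves only by the tool drive_tool, never from a script. Its arguments are lists of equal length, an entry for each row: "claw": the finger opening in mm, from 0 to 85.4; "slide": the shift along the world's x, y, z each as a share of 0.5 m, from -1 to 1, a list of three; "yaw": the turn about the world's z as a share of 180 degrees, from -1 to 1. A call has 1 to 8 rows; each row is the pose to reach, as a shift and turn from the pose commanded when the call began, turning the shorter way round; what a row does not reach only later rows make up. A row lasts 1/12 s, in which the tool goes at most 41.7 mm and 7.16 degrees, less where a joint would pass 70% of its speed; a pose out of reach is approached as far as the arm can. A call with a number of a shift or a turn outside -1 to 1 is refused whole. A call with a gripper value outside its range is refused whole. The fingers move at their own pace and stop on an object; "newtons" is the grip in N (left out, the last holds). Time passes only in rows, so rows that repeat a pose let the fingers close. It gives the time, the measured TCP pose, the force, the opening and the grip force at its end, in the units of the state.
- bot.read_state(): the state, without advancing time (a new reading comes with each control period).
- bot.read_camera(name): name is "scene" or "top" or "wrist"; returns a dict with "color" (400x640x3 uint8, red, green, blue), "depth" (400x640 float32, m along the optical axis (not along the pixel's ray), 0 where there is no reading), "mtx" (3x3 intrinsics, pixels), "eye" and "rotation" of the camera in the world. Camera axes: x right, y up, looking along -z (the intrinsics and any distortion apply to the point x, -y, -z); pixel columns grow to the right and rows downward; lengths in m; the calibration is good to about 2 mm. A picture is of the moment at which its call begins.
- bot.finish_job(): hands the job in; it is judged then, once.
The state is a dict: "time": time; "q": joint angles; "joint_vel": joint speeds; "joint_torque": joint torques, N m; "tool_pos": TCP position; "tcp_rot": TCP orientation; "wrist_force": force on the tool from outside, world axes, zero at the start; "torque": the same for the moment, N m; "width": opening from 0.0 (shut) to 1.0 (fully open); "grip_force": force on a finger pad.
Only numpy, scipy, OpenCV 4.12 (cv2) and the standard library are available. Lean on these libraries where they do the work, as an engineer would, in place of code of your own. Each camera call takes 0.05 s, during which the arm holds its last target. There are 200 camera calls.

## Working session

There is one attempt and no reset: what is moved stays moved. The work goes in short steps, Python scripts to look and compute and a tool call to move; the robot and the scene stay as the last step left them, time stands still between calls to the robot, and variables do not carry over. Pictures are saved under pics/ and viewed, at most 10 in all, crops included, and the job is handed in when it is done.

Besides the shell and the picture viewer there is one more tool, called after "Emit:" as name([rows], argument=value, ...), one row to a line, values as JSON. drive_tool: Moves the arm, as the interface text tells. Shift numbers are shares of 0.5 m and turn numbers shares of 180 degrees, none past 1 either way. Its arguments: {"type":"object","properties":{"claw":{"type":"array","items":{"type":"number"}},"slide":{"type":"array","items":{"type":"array","items":{"type":"number"}}},"yaw":{"type":"array","items":{"type":"number"}},"newtons":{"type":"number"}},"required":["claw","slide","yaw"]}

```bash
mkdir -p pics; cat > h.py <<'E'
import numpy as np,cv2
from workcell import bot
def ray(c,u,v):
    K=c['mtx'];d=np.array([(u-K[0,2])/K[0,0],-(v-K[1,2])/K[1,1],-1.])
    return np.array(c['eye']),np.array(c['rotation'])@d
def onplane(c,u,v,z):
    e,d=ray(c,u,v);return e+d*(z-e[2])/d[2]
def cloud(c):
    K=c['mtx'];v,u=np.mgrid[0:400,0:640];D=c['depth']
    P=np.stack([(u-K[0,2])/K[0,0]*D,-(v-K[1,2])/K[1,1]*D,-D],-1)
    return P@np.array(c['rotation']).T+np.array(c['eye'])
def save(n,c,s=1):cv2.imwrite(f'pics/{n}.png',c['color'][:,:,::-1])
E
python3 - <<'E'
from h import *
print(bot.read_state())
import pickle
C={}
for n in('top','scene'):
    c=bot.read_camera(n);C[n]=c;save(n,c);print(n,c['mtx'],c['eye'],c['rotation'],[k for k in c])
pickle.dump(C,open('c0.pkl','wb'))
E
```

```text
{'time': 0.0, 'q': array([ 1.15112421e+00,  2.64740649e-01,  1.60539648e+00,  3.61569090e-05,
        1.27368845e+00, -3.68885627e-02]), 'joint_vel': array([ 7.20090584e-04, -1.37320600e-03,  1.55769920e-03,  1.57617424e-03,
        2.27883405e-03, -3.65753348e-05]), 'joint_torque': array([ 5.22842493e-04, -5.15085983e+01, -3.67333603e+01, -1.72167743e-04,
        1.25973884e-02, -5.12116088e-06]), 'tool_pos': array([0.25196103, 0.6258329 , 0.40335787]), 'tcp_rot': array([-0.59752436, -3.08369441,  0.00340361]), 'wrist_force': array([ 0.01849903, -0.13798101, -0.26705419]), 'torque': array([ 0.00100709, -0.02054622, -0.0198791 ]), 'grip_force': 0.0, 'width': 1.0010178344878424}
top [[362.34451609   0.         320.84551399]
 [  0.         362.34451609 200.23625092]
 [  0.           0.           1.        ]] [ 0.52760751 -0.01011628  1.01869581] [ 0.07086853 -0.06376483 -1.55098206] ['color', 'depth', 'mtx', 'eye', 'rotation']
scene [[483.79197104   0.         313.06956787]
 [  0.         483.79197104 199.21922515]
 [  0.           0.           1.        ]] [ 1.19804566 -0.34455641  1.20785387] [0.49750288 0.28950611 0.97623879] ['color', 'depth', 'mtx', 'eye', 'rotation']
```

```bash
sed -i "s/np.array(c\['rotation'\])/cv2.Rodrigues(np.array(c['rotation']))[0]/" h.py; cat h.py | head -8 | tail -4
```

```text
return np.array(c['eye']),cv2.Rodrigues(np.array(c['rotation']))[0]@d
def onplane(c,u,v,z):
    e,d=ray(c,u,v);return e+d*(z-e[2])/d[2]
def cloud(c):
```

View pics/top.png

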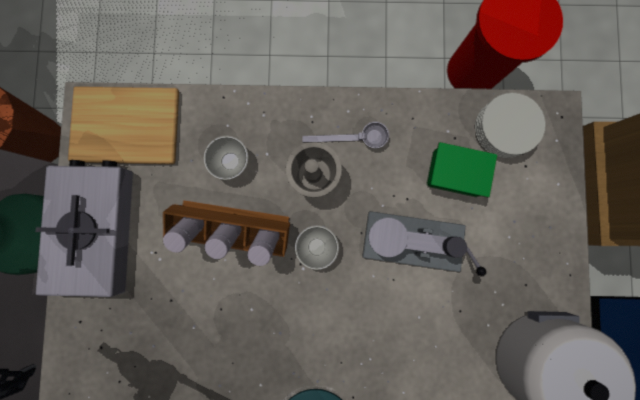

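View pics/scene.png

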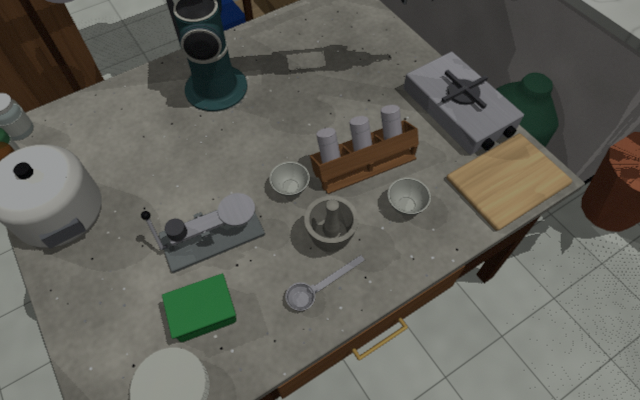

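Top view: rack at about (225,228) with three tins leaning to image-down (-x); scale pan at (388,238), counterweight (455,247), knob (480,271). The scene view shows the same from the far right: tins at (327,140), (360,130) and (392,120), pan at (237,210), knob at (146,215).

```bash
python3 - <<'E'
from h import *
import pickle
C=pickle.load(open('c0.pkl','rb'))
for n in C:
    c=C[n];P=cloud(c);I=c['color'].astype(int);hsv=cv2.cvtColor(c['color'],cv2.COLOR_RGB2HSV).astype(int)
    ok=c['depth']>0
    x,y,z=P[...,0],P[...,1],P[...,2]
    print(n,'counter z',np.median(z[ok&(abs(x-.25)<.05)&(abs(y)<.2)]))
    br=(hsv[...,1]>110)&(hsv[...,0]<20)&ok&(x>.3)&(x<.65)&(y>.05)&(y<.5)&(z>.01)&(z<.1)
    p=P[br];print('brown',br.sum(),p.min(0),p.max(0))
    hi=p[p[:,2]>np.percentile(p[:,2],99)-.004];print(' lip',len(hi),hi.mean(0),'fit x=a*y+b',np.polyfit(hi[:,1],hi[:,0],1),'y',hi[:,1].min(),hi[:,1].max())
    r=cv2.minAreaRect(p[:,:2].astype(np.float32));print(' rect',r)
    t=(hsv[...,1]<90)&ok&(x>.3)&(x<.6)&(y>.1)&(y<.5)&(z>.095)&(z<.2)
    k,l,s,cen=cv2.connectedComponentsWithStats(t.astype(np.uint8))
    for i in range(1,k):
        if s[i,4]>60:
            q=P[l==i];m=q[:,2]>q[:,2].max()-.01
            print(' tin',s[i],cen[i],q.min(0),q.max(0),'mean',q.mean(0))
    # scale
    g=ok&(x>.25)&(x<.65)&(y>-.5)&(y<-.08)
    for nm,a,b in(('base',.012,.023),('pan',.078,.092),('cw',.112,.122),('knob',.125,.155)):
        m=g&(z>a)&(z<b)&((hsv[...,0]<35)|(hsv[...,0]>85)|(hsv[...,1]<90))
        k,l,s,cen=cv2.connectedComponentsWithStats(m.astype(np.uint8))
        for i in range(1,k):
            if s[i,4]>15: print(' ',nm,s[i,4],cen[i],P[l==i].mean(0),cv2.minAreaRect(P[l==i][:,:2].astype(np.float32)))
E
```

```text
top counter z 0.0012181516681741833
brown 2470 [0.46218548 0.07819595 0.01000663] [0.60260113 0.40124157 0.0999993 ]
 lip 218 [0.54892339 0.24766065 0.09822833] fit x=a*y+b [0.13811916 0.51471671] y 0.08184358218420483 0.3965050676630806
 rect ((0.5355216860771179, 0.24032485485076904), (0.3192352056503296, 0.10511920601129532), 82.04568481445312)
 tin [163 220  32  33 708] [178.79943503 236.36723164] [0.47118208 0.31438721 0.09507556] [0.55009603 0.37214832 0.15888973] mean [0.50938198 0.33742573 0.13621169]
 tin [204 226  30  33 680] [219.26470588 242.80588235] [0.45856568 0.2138579  0.09512963] [0.53667593 0.27225863 0.16090394] mean [0.49578502 0.23829172 0.13697143]
 tin [247 233  28  33 665] [260.96842105 249.34135338] [0.44375856 0.11061006 0.09528645] [0.52104741 0.16890497 0.15935033] mean [0.48206342 0.13679117 0.13728699]
  base 2280 [417.32192982 242.37631579] [ 0.50297289 -0.27111603  0.01885183] ((0.5059176087379456, -0.26164674758911133), (0.2693112790584564, 0.13016097247600555), 82.83331298828125)
  pan 1898 [401.53951528 239.16807165] [ 0.51184013 -0.21366868  0.085
[... 2814 characters left out ...]
[ 0.26148933 -0.4915629   0.11649092] ((0.26178625226020813, -0.49207302927970886), (0.0034775836393237114, 0.0236430112272501), 58.54900360107422)
  cw 287 [174.61324042 227.39721254] [ 0.50149059 -0.34185316  0.11715838] ((0.5007836818695068, -0.3416540324687958), (0.05068841576576233, 0.04993033409118652), 56.87922286987305)
  knob 59 [ 84.13559322 184.3220339 ] [ 0.26433932 -0.49249972  0.13956599] ((0.26539626717567444, -0.49360769987106323), (0.005275692790746689, 0.03421921283006668), 62.04871368408203)
  knob 83 [145.97590361 215.79518072] [ 0.44784565 -0.38985029  0.14357794] ((0.4455333352088928, -0.3894149661064148), (0.022034363821148872, 0.020718766376376152), 35.85517501831055)
```

```bash
python3 - <<'E'
from h import *
import pickle
C=pickle.load(open('c0.pkl','rb'))
ps=-.136; X=np.array([np.cos(ps),np.sin(ps),0]);Y=np.array([-X[1],X[0],0]);t=np.radians(25)
a=np.cos(t)*np.array([0,0,1])-np.sin(t)*X; e1=np.cross(Y,a)
print('e1',e1)
for n in C:
    c=C[n];P=cloud(c);hsv=cv2.cvtColor(c['color'],cv2.COLOR_RGB2HSV).astype(int);ok=c['depth']>0
    x,y,z=P[...,0],P[...,1],P[...,2]
    m=(hsv[...,1]<90)&ok&(x>.3)&(x<.6)&(y>.1)&(y<.5)&(z>.08)&(z<.2)
    k,l,s,cen=cv2.connectedComponentsWithStats(m.astype(np.uint8))
    for i in range(1,k):
        if s[i,4]<60: continue
        q=P[l==i];h=q@a;top=q[h>np.percentile(h,98)-.004]
        L=top-0;nrm=np.linalg.svd(L-L.mean(0))[2][2];nrm*=np.sign(nrm[2])
        (u,v),r=cv2.minEnclosingCircle(np.c_[top@e1,top@Y].astype(np.float32))
        lid=u*e1+v*Y+np.median(top@a)*a
        print(n,'lid',lid,'r',r,len(top),'n',nrm,'base',lid-.12*a)
    g=ok&(x>.25)&(x<.65)&(y<-.08)&(y>-.26)&(z>.082)&(z<.09)&(hsv[...,1]<90)
    q=P[g];(u,v),r=cv2.minEnclosingCircle(q[q[:,1]>-.19][:,:2].astype(np.float32));print('pan',u,v,r,np.median(q[:,2]))
    g=ok&(x>.4)&(x<.65)&(y<-.08)&(y>-.45)&(z>.013)&(z<.022)
    q=P[g];k=q[:,1];print(q[k>-.2].min(0),q[k>-.2].max(0),q.min(0),q.max(0))
E
```

```text
e1 [ 0.89793916 -0.12287825  0.42261826]
top lid [0.49556952 0.34507933 0.14689303] r 0.028046729043126106 318 n [-0.42646379  0.06158425  0.90240568] base [0.54581543 0.33820344 0.0381361 ]
top lid [0.48199215 0.24452826 0.14705628] r 0.027906881645321846 334 n [-0.42719263  0.04597201  0.90299116] base [0.53223806 0.23765237 0.03829934]
top lid [0.46752131 0.14125255 0.14696494] r 0.028033152222633362 323 n [-0.42861591  0.06112022  0.90141706] base [0.51776722 0.13437666 0.038208  ]
pan 0.5167668461799622 -0.17663292586803436 0.04961163550615311 0.08716727076175412
[ 0.45018353 -0.19960839  0.01302193] [ 0.584203   -0.12053279  0.02198194] [ 0.42691765 -0.42540788  0.01302193] [ 0.64893396 -0.12053279  0.02199502]
scene lid [0.50171473 0.34290286 0.14806251] r 0.031318020075559616 132 n [-0.42678432  0.05707535  0.90255058] base [0.55196064 0.33602697 0.03930557]
scene lid [0.48436253 0.24478912 0.14703372] r 0.0287662111222744 125 n [-0.42990118  0.06664952  0.90041258] base [0.53460844 0.23791323 0.03827679]
scene lid [0.47191201 0.14168771 0.14747277] r 0.029758533462882042 144 n [-0.42180437  0.04890306  0.90536709] base [0.52215792 0.13481182 0.03871583]
pan 0.518661618232727 -0.17580267786979675 0.05083952099084854 0.08660117427103631
[ 0.51618779 -0.19999575  0.01300362] [ 0.59201454 -0.12781917  0.02196477] [ 0.43027554 -0.40329167  0.01300362] [ 0.59201454 -0.12781917  0.02197869]
```

Emit:
drive_tool([
  [0.4,-0.44,-0.1],
  [0.4,-0.44,-0.1],
  [0.4,-0.44,-0.1],
  [0.4,-0.44,-0.1],
  [0.4,-0.44,-0.1],
  [0.4,-0.44,-0.1],
  [0.4,-0.44,-0.1],
  [0.4,-0.44,-0.1],
], claw=[85,85,85,85,85,85,85,85], yaw=[0.0783,0.0783,0.0783,0.0783,0.0783,0.0783,0.0783,0.0783], newtons=30)

```text
time: 0.77
tool_pos: [0.4548, 0.4017, 0.3527]
tcp_rot: [-0.22, -3.133, 0.006]
wrist_force: [0.6, 0.3, 1.0]
width: 0.995
grip_force: 0.0
```

Emit:
drive_tool([
  [0.115,-0.125,0],
  [0.115,-0.125,0],
  [0.115,-0.125,0],
  [0.115,-0.125,0],
  [0.115,-0.125,-0.06],
  [0.115,-0.125,-0.1],
  [0.115,-0.125,-0.1],
  [0.115,-0.125,-0.1],
], claw=[85,85,85,85,85,85,85,85], yaw=[0,0,0,0,0,0,0,0])

```text
time: 1.43
tool_pos: [0.508, 0.3443, 0.303]
tcp_rot: [-0.212, -3.131, 0.003]
wrist_force: [0.0, 0.0, -0.2]
width: 0.996
grip_force: 0.0
```

```bash
python3 - <<'E'
from h import *
c=bot.read_camera('wrist');save('w1',c);s=bot.read_state();print(s['tool_pos'],s['tcp_rot'],s['wrist_force'])
E
```

```text
[0.50882173 0.34469597 0.30474762] [-2.12470463e-01 -3.13351680e+00  2.71202532e-04] [ 0.5258579  -0.55133636  0.94677451]
```

View pics/w1.png

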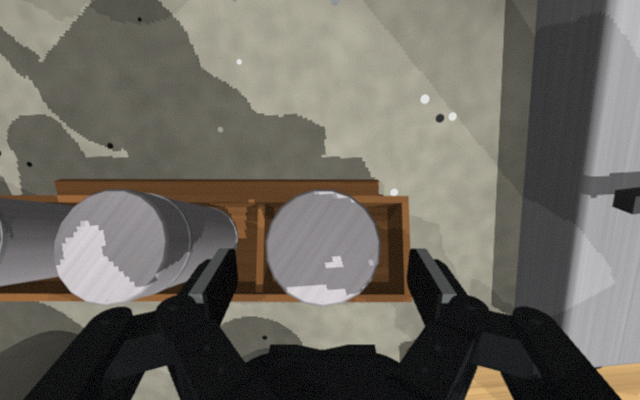

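Wrist view: the tin's lid is centred at (323,247), midway between the fingers (215 and 430), so the alignment is good. I'll descend and close.

Emit:
drive_tool([
  [0,0,-0.06],
  [0,0,-0.06],
  [0,0,-0.06],
  [0,0,-0.06],
  [0,0,-0.06],
  [0,0,-0.06],
  [0,0,-0.06],
  [0,0,-0.06],
], claw=[85,85,85,40,40,40,40,40], yaw=[0,0,0,0,0,0,0,0], newtons=30)

```text
time: 2.15
tool_pos: [0.5102, 0.3441, 0.2769]
tcp_rot: [0.215, 3.132, 0.003]
wrist_force: [-1.4, -0.7, 4.9]
width: 0.647
grip_force: 31.7
```

Emit:
drive_tool([
  [0,0,0],
  [-0.01,0.0015,0.022],
  [-0.01,0.0015,0.022],
  [-0.01,0.0015,0.022],
  [-0.01,0.0015,0.022],
  [-0.01,0.0015,0.022],
], claw=[40,40,40,40,40,40], yaw=[0,0,0,0,0,0])

```text
time: 2.65
tool_pos: [0.5051, 0.3445, 0.2862]
tcp_rot: [0.215, 3.133, 0.001]
wrist_force: [3.0, 1.5, 1.7]
width: 0.641
grip_force: 32.2
```

```bash
python3 - <<'E'
from h import *
for i in range(6):
    bot.read_camera('top');s=bot.read_state();print(s['time'],s['tool_pos'],s['wrist_force'],s['torque'],s['width'],s['grip_force'])
E
```

```text
2.7 [0.50508397 0.34451843 0.28616145] [ 2.25090475 -0.04261467  3.74743752] [-0.01503027 -0.53675278  0.0084136 ] 0.645020687148912 32.24828878133849
2.75 [0.50510455 0.34452761 0.28612378] [ 2.39006784 -0.3934809   1.543287  ] [ 0.05422815 -0.57983583 -0.03232156] 0.643157205730945 32.24169920562417
2.8 [0.50509936 0.34453067 0.28605937] [ 2.95981151 -0.39213189  3.2155005 ] [-0.02301739 -0.56371339 -0.03417669] 0.6473358776743651 32.24144893116318
2.85 [0.50511778 0.34453403 0.28605626] [3.0135619  0.17519329 2.44542636] [ 0.03124513 -0.59580102  0.02390312] 0.6463122288903241 32.25247013957414
2.9 [0.50509471 0.34451413 0.28605273] [3.46121534 0.07077085 3.60718112] [ 0.0932184  -0.64765525  0.03357659] 0.6465946442033792 32.25176011226722
2.95 [0.50505882 0.3445207  0.28605418] [2.41927336 0.67511563 2.51889025] [ 0.07853361 -0.65849576 -0.05210338] 0.6466285454398312 32.24971863885003
```

Emit:
drive_tool([
  [0.01,0,0.015],
  [0.01,0,0.015],
  [0.01,0,0.015],
  [0.01,0,0.015],
  [0.01,0,0.015],
  [0.01,0,0.015],
], claw=[40,40,40,40,40,40], yaw=[0,0,0,0,0,0])

```text
time: 3.45
tool_pos: [0.5092, 0.3442, 0.2925]
tcp_rot: [-0.215, -3.133, 0.001]
wrist_force: [-0.2, 0.2, -0.6]
width: 0.649
grip_force: 32.3
```

```bash
python3 - <<'E'
from h import *
F=[]
for i in range(5):
    c=bot.read_camera('wrist');s=bot.read_state();F.append(np.r_[s['wrist_force'],s['torque']])
print(s['tool_pos'],np.mean(F,0));save('w2',c)
E
```

```text
[0.50955479 0.34437712 0.29308177] [ 1.87715734e-01  1.01530152e-01 -7.10924334e-01  6.22359524e-03
 -4.59256850e-04 -7.05128341e-03]
```

View pics/w2.png

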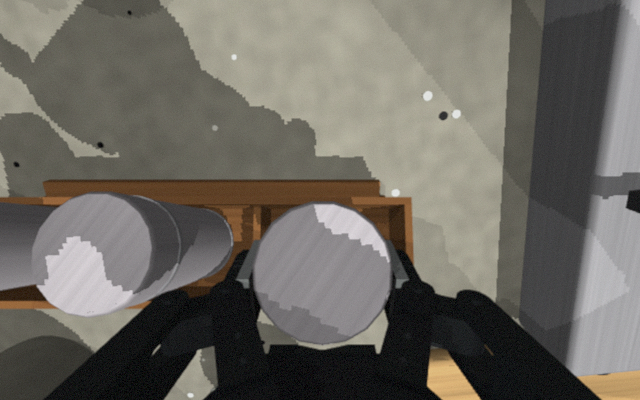

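Wrist view: the tin is held, its lid at (323,273). The force is -0.7 N with no moment, so this tin is free of the rack and empty. I'll lower it back.

Emit:
drive_tool([
  [0,0,-0.012],
  [0,0,-0.024],
  [0,0,-0.032],
  [0,0,-0.034],
  [0,0,-0.034],
  [0,0,-0.034],
  [0,0,-0.034],
], claw=[40,40,40,40,40,40,40], yaw=[0,0,0,0,0,0,0])

```text
time: 4.28
tool_pos: [0.5101, 0.3442, 0.2767]
tcp_rot: [0.215, 3.133, -0.0]
wrist_force: [0.0, -1.7, 5.1]
width: 0.645
grip_force: 32.5
```

Emit:
drive_tool([
  [0,0,0],
  [0,0,0],
  [0,0,0],
  [0,0,0],
  [0,0,0.08],
  [0,0,0.14],
  [0,0,0.14],
  [0,0,0.14],
], claw=[85,85,85,85,85,85,85,85], yaw=[0,0,0,0,0,0,0,0])

```text
time: 4.95
tool_pos: [0.5105, 0.345, 0.3491]
tcp_rot: [0.214, 3.13, 0.005]
wrist_force: [-0.5, 0.5, -0.4]
width: 0.995
grip_force: 0.0
```

Emit:
drive_tool([
  [-0.028,-0.202,0],
  [-0.028,-0.202,0],
  [-0.028,-0.202,0],
  [-0.028,-0.202,0],
  [-0.028,-0.202,0],
  [-0.028,-0.202,-0.03],
  [-0.028,-0.202,-0.03],
  [-0.028,-0.202,-0.03],
], claw=[85,85,85,85,85,85,85,85], yaw=[0,0,0,0,0,0,0,0])

```text
time: 5.62
tool_pos: [0.4951, 0.244, 0.3297]
tcp_rot: [-0.213, -3.131, 0.002]
wrist_force: [0.6, 0.6, 0.4]
width: 0.993
grip_force: 0.0
```

```bash
python3 - <<'E'
from h import *
c=bot.read_camera('wrist');save('w3',c);s=bot.read_state();print(s['tool_pos'],s['tcp_rot'],s['wrist_force'])
E
```

```text
[0.49545693 0.2441512  0.33048061] [-2.13169641e-01 -3.13274683e+00  8.59624864e-04] [ 0.14777809 -0.11675355  1.15435563]
```

View pics/w3.png

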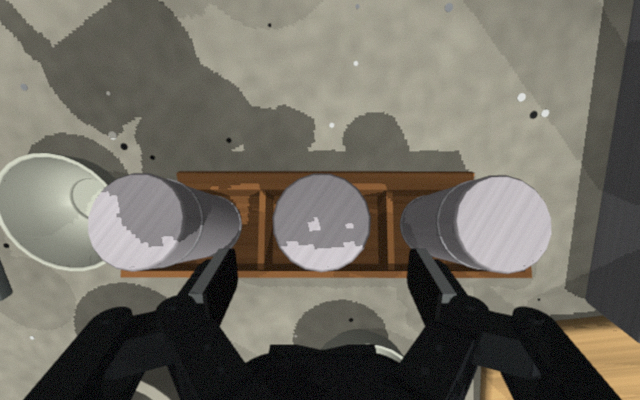

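Wrist view: the middle tin is centred at (321,223). Tin A is back in its compartment, leaning like the others, at (503,223).

Emit:
drive_tool([
  [0,0,-0.06],
  [0,0,-0.11],
  [0,0,-0.11],
  [0,0,-0.11],
  [0,0,-0.11],
  [0,0,-0.11],
  [0,0,-0.11],
  [0,0,-0.11],
], claw=[85,85,85,85,40,40,40,40], yaw=[0,0,0,0,0,0,0,0])

```text
time: 6.33
tool_pos: [0.4965, 0.2438, 0.2785]
tcp_rot: [0.214, 3.131, 0.003]
wrist_force: [-1.6, -1.2, 5.9]
width: 0.646
grip_force: 31.6
```

Emit:
drive_tool([
  [0,0,0],
  [0,0,0.02],
  [0,0,0.036],
  [0,0,0.036],
  [0,0,0.036],
  [0,0,0.036],
  [0,0,0.036],
], claw=[40,40,40,40,40,40,40], yaw=[0,0,0,0,0,0,0])

```text
time: 6.92
tool_pos: [0.4953, 0.2433, 0.2937]
tcp_rot: [-0.215, -3.133, 0.001]
wrist_force: [0.6, -0.5, -0.3]
width: 0.646
grip_force: 32.2
```

```bash
cat > w.py <<'E'
from h import *
F=[]
for i in range(5):
    c=bot.read_camera('top');s=bot.read_state();F.append(np.r_[s['wrist_force'],s['torque']])
print(s['time'],s['tool_pos'],np.mean(F,0).round(3),s['width'],s['grip_force'])
E
python3 w.py
```

```text
7.1667 [0.49550871 0.24333861 0.2937739 ] [ 0.025 -0.187 -0.928 -0.026 -0.001 -0.019] 0.6458262108473752 32.19609410210978
```

Emit:
drive_tool([
  [0,0,-0.012],
  [0,0,-0.024],
  [0,0,-0.032],
  [0,0,-0.034],
  [0,0,-0.034],
  [0,0,-0.034],
  [0,0,-0.034],
], claw=[40,40,40,40,40,40,40], yaw=[0,0,0,0,0,0,0])

```text
time: 7.75
tool_pos: [0.4963, 0.2433, 0.2784]
tcp_rot: [0.214, 3.132, -0.0]
wrist_force: [-1.7, -2.7, 7.5]
width: 0.645
grip_force: 32.5
```

Emit:
drive_tool([
  [0,0,0],
  [0,0,0],
  [0,0,0],
  [0,0,0],
  [0,0,0.08],
  [0,0,0.14],
  [0,0,0.14],
  [0,0,0.14],
], claw=[85,85,85,85,85,85,85,85], yaw=[0,0,0,0,0,0,0,0])

```text
time: 8.42
tool_pos: [0.4965, 0.2439, 0.3497]
tcp_rot: [0.214, 3.13, 0.004]
wrist_force: [0.2, 0.1, -0.4]
width: 0.995
grip_force: 0.0
```

Emit:
drive_tool([
  [-0.028,-0.207,0],
  [-0.028,-0.207,0],
  [-0.028,-0.207,0],
  [-0.028,-0.207,0],
  [-0.028,-0.207,0],
  [-0.028,-0.207,-0.03],
  [-0.028,-0.207,-0.03],
  [-0.028,-0.207,-0.03],
], claw=[85,85,85,85,85,85,85,85], yaw=[0,0,0,0,0,0,0,0])

```text
time: 9.08
tool_pos: [0.4811, 0.1406, 0.3307]
tcp_rot: [-0.213, -3.131, 0.001]
wrist_force: [-1.1, -0.1, -0.0]
width: 0.994
grip_force: 0.0
```

```bash
python3 - <<'E'
from h import *
c=bot.read_camera('wrist');save('w4',c);s=bot.read_state();print(s['tool_pos'],s['tcp_rot'],s['wrist_force'])
E
```

```text
[0.48143613 0.14066522 0.33148225] [-2.13073649e-01 -3.13252313e+00  4.25822574e-04] [-0.19544382 -0.82170794  0.66168459]
```

View pics/w4.png

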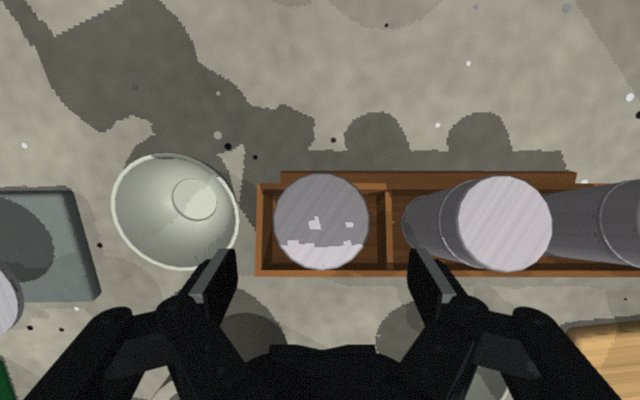

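Wrist view: the third tin is centred at (321,222); the middle tin is back in place at (503,223).

Emit:
drive_tool([
  [0,0,-0.06],
  [0,0,-0.11],
  [0,0,-0.11],
  [0,0,-0.11],
  [0,0,-0.11],
  [0,0,-0.11],
  [0,0,-0.11],
  [0,0,-0.11],
], claw=[85,85,85,85,40,40,40,40], yaw=[0,0,0,0,0,0,0,0])

```text
time: 9.8
tool_pos: [0.4826, 0.1402, 0.2794]
tcp_rot: [0.214, 3.131, 0.002]
wrist_force: [-0.9, -0.1, 6.2]
width: 0.645
grip_force: 31.6
```

Emit:
drive_tool([
  [0,0,0],
  [0,0,0.02],
  [0,0,0.036],
  [0,0,0.036],
  [0,0,0.036],
  [0,0,0.036],
  [0,0,0.036],
], claw=[40,40,40,40,40,40,40], yaw=[0,0,0,0,0,0,0])

```text
time: 10.38
tool_pos: [0.4812, 0.1398, 0.2945]
tcp_rot: [-0.215, -3.133, 0.001]
wrist_force: [0.1, 0.1, -5.2]
width: 0.64
grip_force: 33.9
```

```bash
python3 w.py
```

```text
10.6333 [0.48149144 0.13984189 0.29478152] [-1.05e-01  1.28e-01 -4.80e+00  1.40e-02  3.40e-02 -1.00e-03] 0.6412748081651165 33.86543556698598
```

Tin C is the full one (4.8 N). I'll lift it straight up so the high wall nudges it upright.

Emit:
drive_tool([
  [0,0,0.01],
  [0,0,0.02],
  [0,0,0.03],
  [0,0,0.04],
  [0,0,0.05],
  [0,0,0.05],
  [0,0,0.05],
  [0,0,0.05],
], claw=[40,40,40,40,40,40,40,40], yaw=[0,0,0,0,0,0,0,0])

```text
time: 11.3
tool_pos: [0.4815, 0.1399, 0.3203]
tcp_rot: [-0.215, -3.134, -0.0]
wrist_force: [-3.4, 0.6, -5.3]
width: 0.644
grip_force: 34.6
```

```bash
python3 w.py; cat > tilt.py <<'E'
from h import *
# tilt of held tin: lid plane + side points from the scene view and top view near the tool
s=bot.read_state();t=s['tool_pos']
for n in('scene','top','wrist'):
    c=bot.read_camera(n);P=cloud(c);ok=c['depth']>0
    hsv=cv2.cvtColor(c['color'],cv2.COLOR_RGB2HSV).astype(int)
    g=ok&(hsv[...,1]<90)&(hsv[...,2]>90)&(np.hypot(P[...,0]-t[0],P[...,1]-t[1])<.06)&(P[...,2]>t[2]-.155-.1)&(P[...,2]<t[2]-.09)
    q=P[g]
    if len(q)<50: print(n,len(q));continue
    for lo in np.arange(t[2]-.25,t[2]-.09,.016):
        m=(q[:,2]>lo)&(q[:,2]<lo+.016)
        if m.sum()>8: print(n,round(lo+.008,3),m.sum(),(q[m].min(0)).round(4),(q[m].max(0)).round(4))
E
python3 tilt.py
```

```text
11.55 [0.48157925 0.13993797 0.3200645 ] [-2.87   0.562 -4.501  0.108  0.698 -0.022] 0.6439862740461996 34.64001523243496
scene 0.094 25 [0.5215 0.1143 0.0917] [0.5336 0.1525 0.102 ]
scene 0.11 70 [0.5136 0.1168 0.1025] [0.5313 0.1566 0.1181]
scene 0.126 58 [0.5064 0.1173 0.1193] [0.5257 0.1628 0.134 ]
scene 0.142 72 [0.4967 0.1191 0.1344] [0.5219 0.1652 0.1499]
scene 0.158 64 [0.4989 0.1208 0.1505] [0.5143 0.1692 0.1658]
scene 0.174 60 [0.491  0.1227 0.1662] [0.5081 0.1574 0.1815]
scene 0.19 55 [0.4699 0.1256 0.1821] [0.5032 0.1837 0.1974]
top 0.094 12 [0.5257 0.1246 0.0905] [0.5311 0.153  0.1013]
top 0.11 28 [0.5208 0.1254 0.1021] [0.5286 0.1507 0.1178]
top 0.126 17 [0.5164 0.1256 0.1201] [0.5212 0.1444 0.1332]
top 0.142 18 [0.5093 0.1284 0.1346] [0.5164 0.1408 0.1489]
wrist 0.158 19 [0.4488 0.1002 0.155 ] [0.4691 0.1556 0.1651]
wrist 0.174 2342 [0.4412 0.1003 0.1672] [0.4965 0.1688 0.1821]
wrist 0.19 12381 [0.4462 0.0863 0.1821] [0.4958 0.1994 0.198 ]
wrist 0.206 36 [0.4608 0.08   0.1981] [0.5002 0.192  0.214 ]
wrist 0.222 72 [0.4659 0.1312 0.2145] [0.4992 0.1876 0.226 ]
```

Emit:
drive_tool([
  [0.008,-0.001,0.005],
  [0.016,-0.002,0.01],
  [0.024,-0.003,0.01],
  [0.032,-0.004,0.01],
  [0.04,-0.005,0.01],
  [0.044,-0.006,0.01],
  [0.044,-0.006,0.01],
  [0.044,-0.006,0.01],
], claw=[40,40,40,40,40,40,40,40], yaw=[0,0,0,0,0,0,0,0])

```text
time: 12.37
tool_pos: [0.504, 0.1369, 0.3251]
tcp_rot: [0.215, 3.134, 0.0]
wrist_force: [-2.4, 2.0, -3.9]
width: 0.645
grip_force: 36.9
```

```bash
python3 w.py; python3 tilt.py | grep scene
```

```text
12.6167 [0.50371499 0.13690976 0.32515165] [-3.253e+00  1.236e+00 -5.472e+00  1.870e-01  5.830e-01  3.000e-03] 0.643972935426618 36.73622678266838
scene 0.099 11 [0.5291 0.1317 0.0978] [0.5339 0.148  0.107 ]
scene 0.115 27 [0.5249 0.1287 0.1074] [0.5344 0.1507 0.1229]
scene 0.131 19 [0.5228 0.1301 0.125 ] [0.5322 0.1513 0.1391]
scene 0.147 28 [0.5193 0.1316 0.1396] [0.5294 0.1564 0.154 ]
scene 0.163 28 [0.5166 0.1315 0.1552] [0.5279 0.1775 0.1696]
scene 0.179 23 [0.518  0.1331 0.1717] [0.5267 0.152  0.1871]
scene 0.195 80 [0.4913 0.1213 0.1876] [0.5245 0.1755 0.1999]
```

Emit:
drive_tool([
  [0.008,-0.001,0],
  [0.016,-0.002,0],
  [0.02,-0.003,0],
  [0.02,-0.003,0],
  [0.02,-0.003,0.06],
  [0.02,-0.003,0.12],
  [0.02,-0.003,0.18],
  [0.02,-0.003,0.22],
], claw=[40,40,40,40,40,40,40,40], yaw=[0,0,0,0,0,0,0,0])

```text
time: 13.43
tool_pos: [0.515, 0.1354, 0.4394]
tcp_rot: [0.214, 3.126, 0.002]
wrist_force: [0.5, -0.1, -4.3]
width: 0.638
grip_force: 34.2
```

```bash
python3 w.py; python3 tilt.py | grep scene;  python3 - <<'E'
from h import *
c=bot.read_camera('scene');save('s2',c)
E
```

```text
13.6833 [0.51345727 0.13520133 0.43377395] [ 6.470e-01  3.520e-01 -4.015e+00  4.000e-03 -6.200e-02 -3.000e-03] 0.6427610543699911 34.10340190264833
scene 0.192 13 [0.5192 0.1289 0.1862] [0.5359 0.1616 0.1973]
scene 0.304 91 [0.5013 0.1196 0.2984] [0.5316 0.1597 0.308 ]
```

View pics/s2.png

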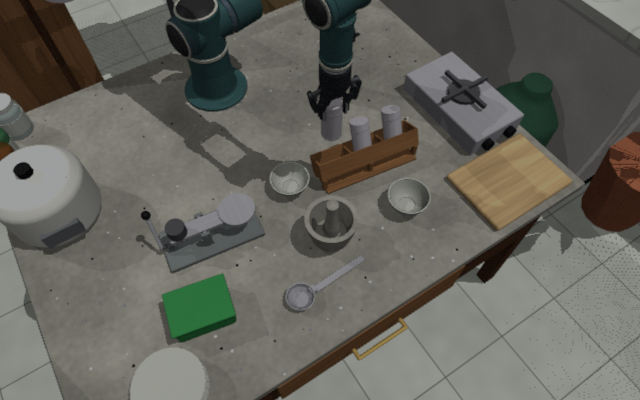

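The scene view shows the full tin held upright at (332,122), and the two empties in the rack at (360,130) and (392,120). Everything else is undisturbed.

Emit:
drive_tool([
  [0.0,-0.06,0],
  [0.0,-0.14,0],
  [0.002,-0.22,0],
  [0.003,-0.3,0],
  [0.004,-0.38,0],
  [0.005,-0.46,0],
  [0.006,-0.52,0],
  [0.008,-0.56,0],
], claw=[40,40,40,40,40,40,40,40], yaw=[0,0,0,0,0,0,0,0])

```text
time: 14.55
tool_pos: [0.5171, -0.1477, 0.4339]
tcp_rot: [-0.218, -3.132, 0.002]
wrist_force: [2.4, 0.1, -4.8]
width: 0.64
grip_force: 34.4
```

Emit:
drive_tool([
  [0.0,-0.04,0],
  [0.0,-0.062,0],
  [0,-0.062,0],
  [0,-0.062,0],
  [0,-0.062,0],
], claw=[40,40,40,40,40], yaw=[0,0,0,0,0])

```text
time: 14.97
tool_pos: [0.5176, -0.1748, 0.4346]
tcp_rot: [-0.214, -3.133, -0.002]
wrist_force: [0.1, 0.2, -5.7]
width: 0.643
grip_force: 34.4
```

```bash
cat > lid.py <<'E'
from h import *
s=bot.read_state();t=s['tool_pos'];c=bot.read_camera('wrist');P=cloud(c)
hsv=cv2.cvtColor(c['color'],cv2.COLOR_RGB2HSV).astype(int)
m=(hsv[...,2]>85)&(hsv[...,1]<90)&(c['depth']>0)&(abs(P[...,2]-t[2]+.125)<.03)
k,l,S,_=cv2.connectedComponentsWithStats(m.astype(np.uint8));i=1+S[1:,4].argmax();q=P[l==i]
q=q[abs(q[:,2]-np.median(q[:,2]))<.012]
A=np.c_[q[:,:2],np.ones(len(q))];g=np.linalg.lstsq(A,q[:,2],rcond=None)[0]
(u,v),r=cv2.minEnclosingCircle(q[:,:2].astype(np.float32))
print('tcp',t.round(4),'lid',u,v,g@[u,v,1],'r',r,'rect',cv2.minAreaRect(q[:,:2].astype(np.float32)),'slope deg',np.degrees(g[:2]),len(q))
E
python3 lid.py; python3 w.py; python3 tilt.py|grep scene
```

```text
tcp [ 0.5176 -0.1748  0.4346] lid 0.506417989730835 -0.1702379435300827 0.3041256049797299 r 0.030542103573679924 rect ((0.5042526125907898, -0.1722884327173233), (0.054668959230184555, 0.05416300892829895), 5.7321600914001465) slope deg [2.53585546 0.14507523] 13575
15.2667 [ 0.51770542 -0.17484249  0.43528814] [ 6.740e-01 -3.100e-02 -4.761e+00 -9.000e-03 -6.500e-02 -3.000e-03] 0.6402098260573196 34.40092320731992
scene 0.193 37 [ 0.5168 -0.1984  0.1855] [ 0.5396 -0.1456  0.1997]
scene 0.289 14 [ 0.5309 -0.1749  0.2838] [ 0.5383 -0.1354  0.2968]
scene 0.305 130 [ 0.5042 -0.1912  0.2992] [ 0.5358 -0.1329  0.3097]
```

Emit:
drive_tool([
  [0.015,-0.006,-0.04],
  [0.015,-0.006,-0.08],
  [0.015,-0.006,-0.12],
  [0.015,-0.006,-0.15],
  [0.015,-0.006,-0.17],
  [0.015,-0.006,-0.18],
  [0.015,-0.006,-0.18],
  [0.015,-0.006,-0.18],
], claw=[40,40,40,40,40,40,40,40], yaw=[0,0,0,0,0,0,0,0])

```text
time: 16.08
tool_pos: [0.5254, -0.1787, 0.3458]
tcp_rot: [0.215, 3.133, -0.0]
wrist_force: [0.5, -0.4, -4.8]
width: 0.639
grip_force: 34.3
```

```bash
python3 lid.py; python3 w.py; python3 - <<'E'
from h import *
s=bot.read_state();t=s['tool_pos']
for n in('scene','top','wrist'):
    c=bot.read_camera(n);P=cloud(c);ok=c['depth']>0
    hsv=cv2.cvtColor(c['color'],cv2.COLOR_RGB2HSV).astype(int)
    g=ok&(hsv[...,1]<90)&(np.hypot(P[...,0]-.518,P[...,1]+.176)<.07)&(abs(P[...,2]-.0865)<.003)
    q=P[g]
    if len(q)>30:(u,v),r=cv2.minEnclosingCircle(q[:,:2].astype(np.float32));print(n,'pan',u,v,r,len(q),q.min(0),q.max(0))
    g=ok&(hsv[...,1]<90)&(np.hypot(P[...,0]-.518,P[...,1]+.176)<.045)&(P[...,2]>.098)&(P[...,2]<.14)
    q=P[g]
    if len(q)>30:
        from scipy.optimize import least_squares
        f=least_squares(lambda p:np.hypot(q[:,0]-p[0],q[:,1]-p[1])-.028,[.51,-.176],loss='soft_l1',f_scale=.002);print(n,'tin lower axis',f.x,len(q),np.abs(f.fun).mean())
E
```

```text
tcp [ 0.5254 -0.1787  0.3458] lid 0.5140517354011536 -0.1737149953842163 0.21529633482130286 r 0.030852099880576134 rect ((0.5124679207801819, -0.17669066786766052), (0.05395950749516487, 0.054733194410800934), 86.0679702758789) slope deg [2.85096849 0.1032358 ] 13677
16.3833 [ 0.52541845 -0.17871563  0.34616675] [-0.062 -0.009 -4.736 -0.006 -0.043  0.005] 0.6439601107840364 34.37767430641543
scene pan 0.5171846747398376 -0.18564115464687347 0.05748431757092476 436 [ 0.47517977 -0.24254683  0.083521  ] [ 0.57116162 -0.1285723   0.08949861]
scene tin lower axis [ 0.51818585 -0.17727482] 191 0.0009223012674658967
top pan 0.5165950059890747 -0.1773303747177124 0.049746789038181305 341 [ 0.46836963 -0.19648244  0.08375032] [ 0.56542948 -0.12967606  0.08949648]
wrist pan 0.5167030096054077 -0.17771153151988983 0.050215061753988266 5158 [ 0.46687678 -0.22756216  0.08369338] [ 0.54574597 -0.12803335  0.089306  ]
wrist tin lower axis [ 0.51570157 -0.17712766] 835 0.00024593605027038056
```

Tin and pan axes agree to about 1 mm. I'll lower it.

Emit:
drive_tool([
  [0,0,-0.006],
  [0,0,-0.012],
  [0,0,-0.016],
  [0,0,-0.018],
  [0,0,-0.019],
  [0,0,-0.019],
  [0,0,-0.019],
], claw=[40,40,40,40,40,40,40], yaw=[0,0,0,0,0,0,0])

```text
time: 17.12
tool_pos: [0.5256, -0.1786, 0.3369]
tcp_rot: [0.215, 3.132, -0.0]
wrist_force: [0.9, 1.8, 5.0]
width: 0.643
grip_force: 35.0
```

```bash
python3 lid.py; python3 w.py
```

```text
tcp [ 0.5256 -0.1786  0.3369] lid 0.5157235860824585 -0.1737578958272934 0.20651607390141816 r 0.03150033950805664 rect ((0.5132403373718262, -0.1765248030424118), (0.05381340533494949, 0.05531281605362892), 88.25203704833984) slope deg [2.5219329  0.21323465] 13667
17.4167 [ 0.52563278 -0.17861516  0.3368393 ] [ 0.808  1.587  5.794  0.364  0.154 -0.055] 0.6428157443964524 35.08102732113912
```

Emit:
drive_tool([
  [0,0,0],
  [0,0,0],
  [0,0,0],
  [0,0,0],
  [0,0,0],
  [0,0,0],
  [0,0,0],
  [0,0,0],
], claw=[60,62,66,72,80,85,85,85], yaw=[0,0,0,0,0,0,0,0], newtons=20)

```text
time: 18.08
tool_pos: [0.5251, -0.1786, 0.3356]
tcp_rot: [-0.215, -3.134, 0.0]
wrist_force: [-0.4, 0.1, -0.4]
width: 0.99
grip_force: 0.0
```

Emit:
drive_tool([
  [0,0,0],
  [0,0,0.02],
  [0,0,0.06],
  [0,0,0.12],
  [0,0,0.18],
  [0,0,0.18],
  [0,0,0.18],
  [0,0,0.18],
], claw=[85,85,85,85,85,85,85,85], yaw=[0,0,0,0,0,0,0,0])

```text
time: 18.75
tool_pos: [0.525, -0.1785, 0.4262]
tcp_rot: [0.215, 3.133, -0.0]
wrist_force: [-0.1, 1.2, -1.1]
width: 0.993
grip_force: 0.0
```

```bash
cat > post.py <<'E'
from h import *
from scipy.optimize import least_squares
for n in('scene','top'):
    c=bot.read_camera(n);P=cloud(c);ok=c['depth']>0
    hsv=cv2.cvtColor(c['color'],cv2.COLOR_RGB2HSV).astype(int)
    for lo,hi in((.1,.14),(.15,.19)):
        q=P[ok&(hsv[...,1]<90)&(np.hypot(P[...,0]-.517,P[...,1]+.177)<.045)&(P[...,2]>lo)&(P[...,2]<hi)]
        if len(q)>20:
            f=least_squares(lambda p:np.hypot(q[:,0]-p[0],q[:,1]-p[1])-.028,[.51,-.176],loss='soft_l1',f_scale=.002);print(n,lo,'axis',f.x,len(q))
    q=P[ok&(np.hypot(P[...,0]-.517,P[...,1]+.177)<.045)&(P[...,2]>.19)&(P[...,2]<.22)]
    if len(q)>20:
        (u,v),r=cv2.minEnclosingCircle(q[:,:2].astype(np.float32));g=np.linalg.lstsq(np.c_[q[:,:2],np.ones(len(q))],q[:,2],rcond=None)[0];print(n,'lid',u,v,r,np.median(q[:,2]),'slope',np.degrees(g[:2]))
    x,y,z=np.moveaxis(P,-1,0)
    m=ok&(x>.38)&(x<.6)&(y<-.36)&(y>-.42)&(z>.125)&(z<.17)
    if m.sum()>5: print(n,'knob',P[m].mean(0),P[m].min(0),P[m].max(0),m.sum())
    m=ok&(abs(x-.496)<.02)&(abs(y+.354)<.02)&(z>.1)&(z<.14)
    if m.sum()>5: print(n,'cw z',np.median(z[m]),P[m].mean(0))
E
python3 post.py
```

```text
scene 0.1 axis [ 0.51776285 -0.17697724] 169
scene 0.15 axis [ 0.51807568 -0.17678811] 186
scene lid 0.5199151039123535 -0.1759645640850067 0.029562244191765785 0.2058309589836893 slope [-7.15838098  1.24584392]
scene knob [ 0.44779266 -0.38985308  0.14422992] [ 0.43298591 -0.40105053  0.12554327] [ 0.4565959  -0.3781888   0.15315517] 81
scene cw z 0.1176313611444344 [ 0.49763722 -0.34989053  0.11745155]
top 0.1 axis [ 0.51573744 -0.17745465] 24
top 0.15 axis [ 0.51574462 -0.17739883] 35
top lid 0.5072519779205322 -0.17065288126468658 0.023617390543222427 0.20655471966866523 slope [ 3.7154849  -6.04148633]
```

The tin stands upright at the pan's centre. Next I'll close the fingers, go behind the knob and measure it.

Emit:
drive_tool([
  [-0.04,-0.07,0],
  [-0.08,-0.14,0],
  [-0.12,-0.2,0],
  [-0.16,-0.27,0],
  [-0.2,-0.34,0],
  [-0.246,-0.411,0],
  [-0.246,-0.411,-0.04],
  [-0.246,-0.411,-0.1],
], claw=[60,0,0,0,0,0,0,0], yaw=[0,0,0,0,0,0,0,0])

```text
time: 19.52
tool_pos: [0.4011, -0.3872, 0.3774]
tcp_rot: [0.222, 3.13, -0.006]
wrist_force: [0.9, -0.3, -1.3]
width: 0.001
grip_force: 0.0
```

Emit:
drive_tool([
  [0,0,0],
  [0,0,0],
  [0,0,0],
  [0,0,0],
], claw=[0,0,0,0], yaw=[0,0,0,0])

```text
time: 19.85
tool_pos: [0.4029, -0.384, 0.3771]
tcp_rot: [0.213, 3.133, -0.002]
wrist_force: [-0.3, 0.4, 0.4]
width: -0.002
grip_force: 0.0
```

```bash
python3 - <<'E'
from h import *
s=bot.read_state();print(s['tool_pos'],s['width'],s['wrist_force'])
c=bot.read_camera('wrist');save('w5',c);P=cloud(c);x,y,z=np.moveaxis(P,-1,0)
m=(c['depth']>0)&(x>.41)&(x<.6)&(y<-.36)&(y>-.42)&(z>.125)&(z<.17)
if m.sum():
    q=P[m];print('knob',q.mean(0),q.min(0),q.max(0),m.sum())
E
python3 post.py | grep knob
```

```text
[ 0.40285426 -0.38402806  0.37709535] -0.002175328812625396 [-0.34943252  0.40591709  0.3718374 ]
scene knob [ 0.4478667  -0.3899668   0.14334078] [ 0.43349613 -0.40094527  0.12514522] [ 0.45703346 -0.3781474   0.1534736 ] 83
top knob [ 0.44108726 -0.38717937  0.14614912] [ 0.42892434 -0.39816513  0.12720489] [ 0.45140898 -0.37803098  0.15393506] 89
```

View pics/w5.png

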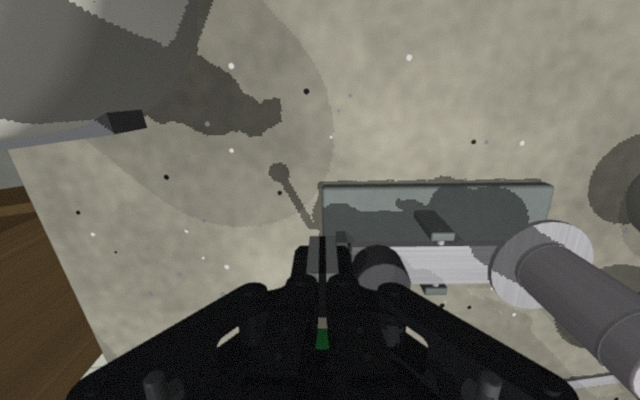

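Wrist view: the closed fingers at (320,260) hide the knob below them, beside the counterweight at (380,270). The tin stands on the pan on the right.

Emit:
drive_tool([
  [0,0,-0.06],
  [0,0,-0.12],
  [0,0,-0.15],
  [0,0,-0.15],
  [0,0,-0.15],
], claw=[0,0,0,0,0], yaw=[0,0,0,0,0])

```text
time: 20.42
tool_pos: [0.4022, -0.3838, 0.3006]
tcp_rot: [-0.214, -3.133, -0.001]
wrist_force: [0.3, -0.4, -0.2]
width: 0.001
grip_force: 0.0
```

Emit:
drive_tool([
  [0.02,-0.002,0],
  [0.035,-0.004,0],
  [0.05,-0.006,0],
  [0.065,-0.008,0],
  [0.08,-0.01,0],
  [0.095,-0.012,0],
  [0.11,-0.014,0],
  [0.125,-0.015,0],
], claw=[0,0,0,0,0,0,0,0], yaw=[0,0,0,0,0,0,0,0])

```text
time: 21.08
tool_pos: [0.4655, -0.3917, 0.3006]
tcp_rot: [0.215, 3.134, -0.0]
wrist_force: [-2.2, -0.3, 0.3]
width: -0.005
grip_force: 0.5
```

```bash
python3 w.py; python3 post.py
```

```text
21.3333 [ 0.46467197 -0.39146001  0.30037968] [-0.117  0.049 -0.048  0.005 -0.014 -0.015] 0.001631906560709357 0.0
scene 0.1 axis [ 0.51811712 -0.17458407] 168
scene 0.15 axis [ 0.51850229 -0.17212281] 190
scene lid 0.5201616287231445 -0.17260640859603882 0.030172714963555336 0.2010621651060256 slope [-4.53110837 -0.61556544]
scene knob [ 0.48632115 -0.39327676  0.15453758] [ 0.45409675 -0.40902589  0.1255378 ] [ 0.51437478 -0.3604649   0.16948646] 156
scene cw z 0.121199831373621 [ 0.49770972 -0.34947066  0.12055794]
top 0.1 axis [ 0.51610116 -0.17516447] 34
top 0.15 axis [ 0.51633069 -0.17234816] 44
top lid 0.517008364200592 -0.17070119082927704 0.028104130178689957 0.20154421059220684 slope [-0.14413961 -3.25095246]
top knob [ 0.48887702 -0.39265084  0.15719741] [ 0.45353582 -0.40527757  0.12522044] [ 0.50054259 -0.38360901  0.16488698] 90
top cw z 0.12152664712203809 [ 0.49605871 -0.34776003  0.12159492]
```

Lever moves with 2 N, and the beam is lowering gently. Continue.

Emit:
drive_tool([
  [0.015,-0.002,0],
  [0.03,-0.004,0],
  [0.045,-0.006,0],
  [0.06,-0.008,0],
  [0.075,-0.01,0],
  [0.09,-0.011,0],
  [0.1,-0.012,0],
  [0.108,-0.013,0],
], claw=[0,0,0,0,0,0,0,0], yaw=[0,0,0,0,0,0,0,0])

```text
time: 22.1
tool_pos: [0.5195, -0.3981, 0.3005]
tcp_rot: [-0.214, -3.134, -0.0]
wrist_force: [-0.1, 0.7, -1.0]
width: 0.001
grip_force: 0.4
```

```bash
python3 w.py; python3 post.py
```

```text
22.35 [ 0.5186453  -0.39809561  0.30076972] [-0.353 -0.094  0.097  0.012  0.012 -0.001] 0.001896109297857528 0.0
scene 0.1 axis [ 0.51856064 -0.17194159] 175
scene 0.15 axis [ 0.51915264 -0.16695919] 197
scene lid 0.5213436484336853 -0.16583064198493958 0.028494684025645256 0.19599095879987471 slope [-0.90006853 -4.54189502]
scene knob [ 0.53682424 -0.39912505  0.14758265] [ 0.50025244 -0.41424404  0.12677514] [ 0.55682673 -0.36011517  0.16944317] 165
scene cw z 0.12440801808105306 [ 0.50244058 -0.34797912  0.12328388]
top 0.15 axis [ 0.51695586 -0.16662882] 22
top lid 0.5172357559204102 -0.165214404463768 0.02774757146835327 0.19643569627492918 slope [-0.61487429 -5.5926745 ]
top knob [ 0.54010143 -0.39765975  0.14557674] [ 0.49650518 -0.40988866  0.12713489] [ 0.55297879 -0.3614678   0.16578357] 74
top cw z 0.12514617300106357 [ 0.496354   -0.34672182  0.12507213]
```

Emit:
drive_tool([
  [0.006,-0.001,0],
  [0.01,-0.001,0],
  [0.014,-0.002,0],
  [0.016,-0.002,0],
  [0.016,-0.002,0],
], claw=[0,0,0,0,0], yaw=[0,0,0,0,0])

```text
time: 22.87
tool_pos: [0.5229, -0.399, 0.3005]
tcp_rot: [-0.213, -3.122, -0.004]
wrist_force: [-16.6, 2.1, 9.3]
width: -0.0
grip_force: 8.7
```

```bash
python3 w.py; python3 post.py
```

```text
23.1167 [ 0.5227605  -0.39902347  0.30049476] [-16.726   2.349   9.543   0.292   2.686  -0.05 ] 0.0004712386803071197 8.497821763157845
scene 0.1 axis [ 0.51842853 -0.1720871 ] 174
scene 0.15 axis [ 0.51924406 -0.16710802] 193
scene lid 0.5210274457931519 -0.16523949801921844 0.028377259150147438 0.19587665678327193 slope [-2.13939543 -3.16580202]
scene knob [ 0.53922173 -0.40002671  0.14772994] [ 0.50099174 -0.41432208  0.12540867] [ 0.55712514 -0.36014884  0.16919026] 157
scene cw z 0.12419670251886816 [ 0.50334171 -0.34778134  0.12283364]
top 0.15 axis [ 0.5170538 -0.1665886] 23
top lid 0.5170664191246033 -0.16494062542915344 0.027720877900719643 0.1963506048714 slope [-0.34199469 -5.49339103]
top knob [ 0.54046991 -0.39679294  0.14547955] [ 0.49647919 -0.40966448  0.12638996] [ 0.55300818 -0.36160047  0.16882889] 66
top cw z 0.1251655765867694 [ 0.49616614 -0.3466584   0.12515333]
```

Lever at its stop and pan down. I'll back off, hop over, and push it back.

Emit:
drive_tool([
  [-0.03,0.003,0],
  [-0.06,0.006,0],
  [-0.06,0.006,0.05],
  [-0.06,0.006,0.1],
  [-0.06,0.006,0.15],
  [-0.06,0.006,0.15],
  [0.02,-0.006,0.15],
  [0.08,-0.01,0.15],
], claw=[0,0,0,0,0,0,0,0], yaw=[0,0,0,0,0,0,0,0])

```text
time: 23.88
tool_pos: [0.5667, -0.4045, 0.3762]
tcp_rot: [0.218, 3.133, -0.001]
wrist_force: [0.2, -0.5, 0.6]
width: 0.001
grip_force: 0.0
```

Emit:
drive_tool([
  [0.056,-0.006,0],
  [0.056,-0.006,0],
  [0.056,-0.006,0],
  [0.056,-0.006,-0.05],
  [0.056,-0.006,-0.1],
  [0.056,-0.006,-0.15],
  [0.056,-0.006,-0.15],
  [0.056,-0.006,-0.15],
], claw=[0,0,0,0,0,0,0,0], yaw=[0,0,0,0,0,0,0,0])

```text
time: 24.55
tool_pos: [0.593, -0.4066, 0.2984]
tcp_rot: [-0.215, -3.13, -0.004]
wrist_force: [-0.4, -0.6, -0.3]
width: 0.003
grip_force: 0.0
```

```bash
python3 w.py; python3 post.py|grep -E "knob|lid|cw"
```

```text
24.8 [ 0.59515839 -0.40770588  0.30349442] [ 0.112  0.047  0.131  0.018  0.019 -0.007] 0.002915160977398866 0.0
scene lid 0.5203299522399902 -0.1665717512369156 0.028824863955378532 0.19600510049953224 slope [-1.20797884 -3.65114393]
scene knob [ 0.55551915 -0.38521214  0.14537187] [ 0.49969955 -0.40959021  0.12513442] [ 0.59891459 -0.36015324  0.16792965] 12
scene cw z 0.12455943477801312 [ 0.49891207 -0.34856629  0.12343885]
top lid 0.5172919631004333 -0.1651979386806488 0.027990523725748062 0.19613027785989445 slope [-1.05129588 -5.08158472]
top knob [ 0.54546414 -0.39876981  0.14403274] [ 0.49406709 -0.40970097  0.12501106] [ 0.58853375 -0.3613084   0.15218472] 98
top cw z 0.12539100321916558 [ 0.49636722 -0.34670314  0.12532287]
```

Emit:
drive_tool([
  [-0.025,0.003,0],
  [-0.045,0.005,0],
  [-0.06,0.007,0],
  [-0.075,0.009,0],
  [-0.09,0.011,0],
  [-0.105,0.013,0],
  [-0.12,0.015,0],
  [-0.135,0.017,0],
], claw=[0,0,0,0,0,0,0,0], yaw=[0,0,0,0,0,0,0,0])

```text
time: 25.57
tool_pos: [0.5267, -0.3986, 0.3012]
tcp_rot: [0.215, 3.133, -0.001]
wrist_force: [2.0, -1.9, 2.1]
width: -0.002
grip_force: 1.1
```

Emit:
drive_tool([
  [-0.015,0.002,0],
  [-0.03,0.004,0],
  [-0.045,0.006,0],
  [-0.06,0.008,0],
  [-0.075,0.009,0],
  [-0.09,0.011,0],
  [-0.105,0.013,0],
  [-0.115,0.014,0],
], claw=[0,0,0,0,0,0,0,0], yaw=[0,0,0,0,0,0,0,0])

```text
time: 26.23
tool_pos: [0.4685, -0.3912, 0.3001]
tcp_rot: [-0.215, -3.133, -0.001]
wrist_force: [1.0, 0.2, -0.6]
width: -0.003
grip_force: 0.7
```

```bash
python3 w.py; python3 post.py
```

```text
26.4833 [ 0.46960632 -0.3917073   0.30078374] [-0.015 -0.014 -0.152  0.011  0.002 -0.033] -0.004321832720184082 0.0
scene 0.1 axis [ 0.51811153 -0.17704004] 167
scene 0.15 axis [ 0.51799148 -0.17652982] 191
scene lid 0.5200290679931641 -0.1762019246816635 0.02949727512896061 0.20595063556295523 slope [-6.23331961  2.00416301]
scene knob [ 0.4789736  -0.39147457  0.15139126] [ 0.44726281 -0.40582971  0.1297997 ] [ 0.48482297 -0.37719943  0.16983792] 97
scene cw z 0.1179771707058006 [ 0.49769096 -0.34964656  0.11799062]
top 0.1 axis [ 0.51567286 -0.17741964] 52
top 0.15 axis [ 0.51579294 -0.17708837] 65
top lid 0.5161564946174622 -0.1766451895236969 0.028032174333930016 0.20652719030149558 slope [-0.38373765 -2.06424742]
top knob [ 0.44496715 -0.38710657  0.14835167] [ 0.43433478 -0.39970597  0.13004034] [ 0.4792693  -0.37765573  0.15583792] 87
top cw z 0.11840955299861938 [ 0.49586762 -0.34867803  0.11843543]
```

Nearly there; push to the stop with a force check.

Emit:
drive_tool([
  [-0.006,0.001,0],
  [-0.01,0.001,0],
  [-0.014,0.002,0],
  [-0.014,0.002,0],
  [-0.014,0.002,0],
], claw=[0,0,0,0,0], yaw=[0,0,0,0,0])

```text
time: 27.0
tool_pos: [0.4624, -0.3906, 0.3006]
tcp_rot: [-0.215, -3.134, -0.0]
wrist_force: [-0.1, 0.1, -0.1]
width: -0.0
grip_force: 0.1
```

```bash
python3 w.py; python3 post.py|grep -E "knob|cw"
```

```text
27.25 [ 0.46256578 -0.39062009  0.3007022 ] [-0.04  -0.201  0.028 -0.006 -0.013 -0.004] -0.0008756548709236973 0.0
scene knob [ 0.47165059 -0.39048061  0.15190558] [ 0.43773579 -0.40476989  0.12790217] [ 0.47836541 -0.37522393  0.16998701] 99
scene cw z 0.11783228943623214 [ 0.49793663 -0.35002229  0.11745047]
top knob [ 0.4399546  -0.38572677  0.14587888] [ 0.42846989 -0.39822183  0.12745806] [ 0.47259201 -0.37724094  0.15784233] 81
top cw z 0.11818809055761587 [ 0.4958597 -0.3487786  0.1181687]
```

Knob min x is 0.4285, against 0.4289 at the start. I'll add another 3 mm to confirm the stop, then retreat.

Emit:
drive_tool([
  [-0.003,0,0],
  [-0.006,0.001,0],
  [-0.006,0.001,0],
  [-0.006,0.001,0],
], claw=[0,0,0,0], yaw=[0,0,0,0])

```text
time: 27.68
tool_pos: [0.4602, -0.3902, 0.3008]
tcp_rot: [0.215, 3.132, -0.001]
wrist_force: [4.6, -0.3, -3.2]
width: -0.001
grip_force: 2.6
```

Emit:
drive_tool([
  [0.03,-0.003,0],
  [0.06,-0.006,0],
  [0.06,-0.006,0.02],
  [0.06,-0.006,0.08],
  [0.06,-0.006,0.15],
  [0.06,-0.006,0.2],
  [0.06,-0.006,0.25],
  [0.06,-0.006,0.25],
], claw=[0,0,0,0,0,0,0,0], yaw=[0,0,0,0,0,0,0,0])

```text
time: 28.35
tool_pos: [0.4899, -0.394, 0.4335]
tcp_rot: [0.214, 3.127, -0.011]
wrist_force: [0.3, -1.3, 1.6]
width: -0.002
grip_force: 0.0
```

Emit:
drive_tool([
  [0,0,0],
  [0,0,0],
  [0,0,0],
  [0,0,0],
  [0,0,0],
  [0,0,0],
  [0,0,0],
  [0,0,0],
], claw=[0,0,0,0,0,0,0,0], yaw=[0,0,0,0,0,0,0,0])

```text
time: 29.02
tool_pos: [0.4896, -0.3931, 0.4253]
tcp_rot: [-0.215, -3.134, -0.0]
wrist_force: [-0.3, -0.5, 0.2]
width: -0.0
grip_force: 0.0
```

```bash
python3 w.py; python3 post.py; python3 - <<'E'
from h import *
save('s3',bot.read_camera('scene'))
E
```

```text
29.2667 [ 0.48964116 -0.39312298  0.42573776] [-0.17   0.128  0.051  0.007 -0.006  0.01 ] 0.0069072948803861585 0.0
scene 0.1 axis [ 0.51799781 -0.17693619] 172
scene 0.15 axis [ 0.51791284 -0.17686526] 189
scene lid 0.5207632184028625 -0.17789308726787567 0.02892535738646984 0.20582159109979647 slope [-6.27163159  2.32440733]
scene knob [ 0.44426014 -0.38945099  0.14273482] [ 0.42979743 -0.40111198  0.12678526] [ 0.45324716 -0.37827518  0.1537627 ] 78
scene cw z 0.11773781300486275 [ 0.49786073 -0.34971179  0.11746988]
top 0.1 axis [ 0.51573172 -0.17738338] 50
top 0.15 axis [ 0.5158343 -0.1772685] 65
top lid 0.5158803462982178 -0.17686569690704346 0.02796187996864319 0.20659963597108078 slope [-0.37917586 -2.47716314]
top knob [ 0.43790872 -0.38662474  0.14434789] [ 0.42619557 -0.39910817  0.12558417] [ 0.44871256 -0.37825263  0.15184796] 90
top cw z 0.11825978796494985 [ 0.49577325 -0.3487994   0.1182226 ]
```

View pics/s3.png

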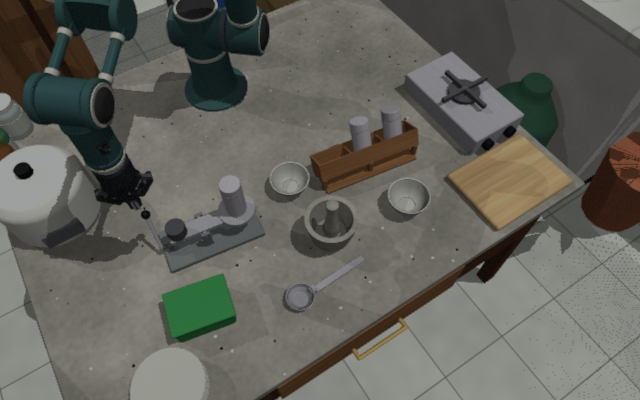

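The scene view shows the tin upright on the level pan at (233,200), the knob back at (146,215), the two empties in the rack at (360,133) and (392,122), and everything else in place. The gripper is clear.

```bash
python3 -c "
from workcell import bot
print(bot.finish_job())"
```

```text
the job is handed in; nothing more can be done
None
```

I handed the job in at about 29 s: the full tin (4.8 N when lifted) came from the compartment nearest the scale and stands upright mid-pan, the beam was released until the pan tipped fully down and then arrested again, both empties are back in the rack, and the closing scene picture shows nothing else moved.

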